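# Seat the cobalt pot on the mixer's pot switch

### The job

Take the cobalt blue paint pot with the white cap and stand it in the square nest of the little grey pot mixer, upright and flat on the nest's floor, so that its foot presses the orange switch lever down. Set it down rather than drop it, let go, and leave the other pots where they stand.

Things in the scene. Friction and masses are not known exactly. Their poses are not given: they have to be found in the camera images.
- cobalt_pot_center (a point): Centre (25 mm above its foot) of the loose cobalt blue paint pot with a white cap, standing on the desk: upright cylinder 40 mm across, 50 mm tall (cap from 42 mm up, 35 mm across), 0.13 kg; z is up the pot, yaw arbitrary. Two like pots, up to 46 mm across and 58 mm tall, stand 70 mm or more away, centre to centre: a white one with a blue cap and a black one with a grey cap.
- nest (a point): Centre of the black rubber floor, 40 mm above the desk, of the square nest on a fixed grey pot mixer (122 mm along x, 92 mm along y). Nest 64 x 64 mm inside, aluminium lip 8 mm high, 6 mm thick. x points to the switch end, away from the speed knob; z up. The black switch body, 41 to 61 mm from the centre along +x, rises 8 mm above the floor; only the lever's tip is higher.
- switch_lever (a joint): Orange pot-switch lever, 9 mm wide, hinged 38 mm from the nest's centre on its +x side; it runs 45 mm along -x over the nest's middle, above a slot in the floor. Value in rad: 0 = released, tip 12 mm above the floor; 0.30 = fully down in the slot. A weak spring (0.2 N) lifts it; the weight of the pot standing flat keeps it down at about 0.26 or more.
Not all that is in view belongs to the job. Leave any purple look-alike of the part that bears cobalt_pot_center alone.

How it is judged:
At the end, for the whole second after the job is handed in: The cobalt blue pot stands in the nest, inside the lip (its centre within 15 mm of the nest's centre along each side, within 4 mm of flat on the floor), tilted less than about 7 degrees, and the orange lever is down beyond 0.22 rad (value of joint switch_lever above 0.22 rad and x of cobalt_pot_center in the frame of nest between -0.015 and 0.015 m and y of cobalt_pot_center in the frame of nest between -0.015 and 0.015 m and z of cobalt_pot_center in the frame of nest between 0.02 and 0.029 m and angle between cobalt_pot_center's own z axis and vertical below 0.12 rad); the robot touches nothing.
It fails at once if the cobalt pot falls freely more than 20 mm above the nest's floor (dropped or thrown) (z of cobalt_pot_center in the frame of nest above 0.045 m and contact force between pot_cobalt and anything else below 0.01 N).
It fails at once if another pot is shifted by more than 30 mm or knocked over (distance of any of pot_flux, pot_black_lacquer from where it was at the start of the episode above 0.03 m or angle between any of pot_flux, pot_black_lacquer's own z axis and vertical above 0.5 rad).
It also fails if it takes over 29 s, if anything falls off the work surface, if the arm or the gripper's body presses on something with over 40 N, if the wrist force passes 120 N, or if a joint passes its speed limit or range.

### The arm

A 7-joint arm with a two-finger parallel gripper is mounted at the origin on a cart in front of the work surface, level with it; the furniture and walls round the work are solid. World frame = base frame: x ahead of the robot, y to its left, z up, the work surface at z = 0. Lengths are in m, angles in rad, forces in N, time in s.
With the tool pointing down it reaches from about 0.425 to 0.925 m from the base axis. Payload 6.8 kg.
Tool frame: the origin (TCP) lies midway between the tips of the shut fingers; the grasp point (between the pads) lies 19 mm behind it; z points along the fingers, y is the line along which they close (so a half turn about z gives the same grasp; the last joint's range is limited). The gripper opens to 85 mm and grips with 20 to 120 N. Pads are 22 mm wide; open, the fingers measure 114 mm over their backs; the gripper's body (76 mm by 85 mm) begins 54 mm behind the grasp point. The pads swing forward as they close: fully open they stand 13 mm farther back than shut.
Start: joints at [1.042, 0.477, 0.022, 1.555, -0.011, 1.109, -0.083], TCP at [0.276, -0.616, 0.231] pointing down, gripper open.
Joint ranges: [-2.96, 2.96], [-0.34, 2.1], [-1.41, 1.46], [0.24, 2.44], [-1.37, 4.51], [0.17, 1.92], [-2.96, 2.96]. Speed limits (rad/s): [2.39, 2.39, 3.14, 3.14, 3.14, 3.14, 3.14].

### API

Orientations are given as a rotation vector (axis times angle).
In Python, from bench import r gives the robot as it stands. The module is installed in compiled form; this text tells all that it offers.
- The arm moves only by the tool apply_moves, never from a script. Its argument "rows" is a list of rows, each a list of 6 numbers: the shift along the tool's x, y, z scaled (see below), then the turn, a rotation vector about the tool's x, y, z scaled (see below). A call has 1 to 5 rows; each row is the pose to reach, as a shift and turn from the pose commanded when the call began, along the tool's axes at that moment; what a row does not reach only later rows make up. The controller multiplies each number of a shift by 0.25 m and each number of a turn by 90 degrees. A row lasts 1/8 s, in which the tool goes at most 62.5 mm and 10.7 degrees, less where a joint would pass 70% of its speed; a pose out of reach is approached as far as the arm can. A call with a number of a shift or a turn outside -1 to 1 is refused whole. A call with a gripper value outside its range is refused whole. "claw" is the opening, from 0 (shut) to 1 (fully open), set as the call begins (left out, the last holds). The fingers move at their own pace and stop on an object; "newtons" is the grip in N (left out, the last holds). Time passes only in rows, so rows that repeat a pose let the fingers close. It gives the time, the measured TCP pose, the force, the opening and the grip force at its end, in the units of the state.
- r.get_obs(): the state, without advancing time (a new reading comes with each control period).
- r.grab_frame(name): name is "side" or "top"; returns a dict with "pixels" (480x640x3 uint8, red, green, blue), "intrinsics" (3x3 intrinsics, pixels), "dist" ([k1, k2, p1, p2, k3] as OpenCV has them; the pictures are not rectified), "eye" and "attitude" of the camera in the world. Camera axes: x right, y up, looking along -z (the intrinsics and any distortion apply to the point x, -y, -z); pixel columns grow to the right and rows downward; lengths in m; the calibration is good to about 2 mm. A picture is of the moment at which its call begins. There is no depth.
- r.hand_in(): hands the job in; it is judged then, once.
Trained networks look in a picture, given as the dict that the camera call returned (one of the last four; its "shot" number tells which), for a name from the list of things; names that differ only in an ending like _2 or _b are one class to them, and where a whole thing is asked for, a point or a joint stands for the part that bears it (a point fixed in the world has none). Each returns a list of dicts, best first, with "conf" (0 to 1); they miss things now and then, are a little off and sometimes report something else, mostly with a low value. They report only what shows in the picture. A call takes as long as a camera call. They do not tell look-alikes from the thing itself.
- r.search_frame(picture, thing): "rect" ([left, top, width, height] in pixels, round what is visible of it).
- r.outline_of(picture, thing): "pixels" (480x640 bool, what is visible of it) and "rect" ([left, top, width, height] in pixels, round what is visible of it).
- r.landmark_of(picture, thing): "point" ([column, row] in pixels: a listed point, or the origin of a listed thing).
The state is a dict: "clock": time; "joints": joint angles; "qvel": joint speeds; "tau": joint torques, N m; "tcp_pos": TCP position; "orientation": TCP orientation; "contact_force": force on the tool from outside, world axes, zero at the start; "moment": the same for the moment, N m; "grip_width": finger opening in m; "gripper_force": force on a finger pad.
Only numpy, scipy, OpenCV 4.12 (cv2) and the standard library are available. Lean on these libraries where they do the work, as an engineer would, in place of code of your own. Each camera call takes 0.05 s, during which the arm holds its last target. There are 200 camera calls.

## Working session

There is one attempt and no reset: what is moved stays moved. The work goes in short steps, Python scripts to look and compute and a tool call to move; the robot and the scene stay as the last step left them, time stands still between calls to the robot, and variables do not carry over. Pictures are saved under pics/ and viewed, at most 10 in all, crops included, and the job is handed in when it is done.

Besides the shell and the picture viewer there is one more tool, called after "Request:" by a JSON object that holds its "fn" and its "kwargs". apply_moves: Moves the arm, as the interface text tells. Its arguments: {"type":"object","properties":{"rows":{"type":"array","items":{"type":"array","items":{"type":"number"}}},"claw":{"type":"number"},"newtons":{"type":"number"}},"required":["rows"]}

```bash
mkdir -p pics
cat > h.py <<'E'
import numpy as np, cv2
from scipy.spatial.transform import Rotation as R
from bench import r
def att(p):
    a=np.array(p["attitude"],float)
    return a if a.shape==(3,3) else (R.from_rotvec(a).as_matrix() if a.size==3 else R.from_quat(a).as_matrix())
def ray(p,uv):
    n=cv2.undistortPoints(np.array([[uv]],float),np.array(p["intrinsics"]),np.array(p["dist"]))[0,0]
    d=att(p)@np.array([n[0],-n[1],-1.]); return np.array(p["eye"],float),d/np.linalg.norm(d)
def atz(p,uv,z):
    e,d=ray(p,uv); return e+d*(z-e[2])/d[2]
def proj(p,X):
    c=att(p).T@(np.array(X,float)-p["eye"]); c=np.array([[c[0],-c[1],-c[2]]])
    return cv2.projectPoints(c,np.zeros(3),np.zeros(3),np.array(p["intrinsics"]),np.array(p["dist"]))[0][0,0]
def save(p,n,crop=None,s=1):
    im=p["pixels"][:,:,::-1]
    if crop: x,y,w,h=crop; im=im[y:y+h,x:x+w]
    cv2.imwrite("pics/"+n,cv2.resize(im,None,fx=s,fy=s,interpolation=cv2.INTER_CUBIC))
E
python3 - <<'E'
from h import *
P={n:r.grab_frame(n) for n in("side","top")}
both=np.hstack([P["side"]["pixels"],P["top"]["pixels"]])
for n,p in P.items():
    save(p,n+"0.png"); print(n,p["attitude"],p["eye"])
    for t in("cobalt_pot_center","nest","switch_lever"):
        print(t,"LM",[(np.round(d["point"],1),round(d["conf"],2)) for d in r.landmark_of(p,t)])
        print("  box",[(np.round(d["rect"]),round(d["conf"],2)) for d in r.search_frame(p,t)])
print(r.get_obs())
E
```

```text
side [ 0.28324168 -1.28753472 -2.4828434 ] [0.1898775  0.50978171 0.5518669 ]
cobalt_pot_center LM [(array([336.4, 225.3]), 0.88), (array([371.3, 237.1]), 0.85), (array([373.4, 273.9]), 0.77)]
  box [(array([323., 210.,  21.,  33.]), 0.98), (array([360., 224.,  28.,  30.]), 0.79), (array([360., 255.,  24.,  36.]), 0.61)]
nest LM [(array([266.5, 314.3]), 0.76)]
  box [(array([218., 294., 100.,  64.]), 0.55)]Traceback (most recent call last):
  File "<stdin>", line 7, in <module>
ValueError: it knows: cobalt_pot_center, nest
```

View pics/side0.png

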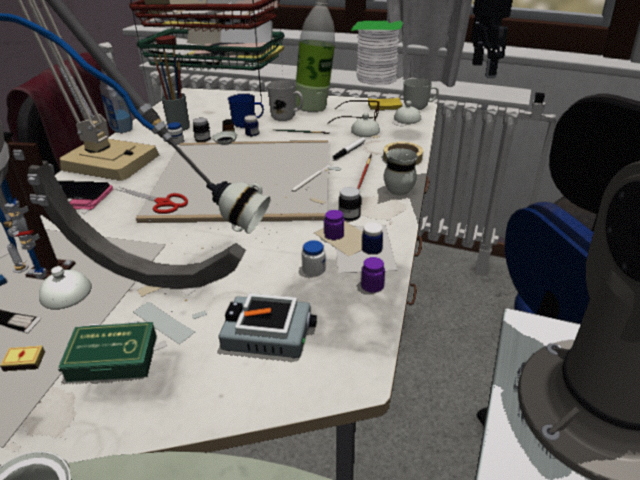

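The side view shows the mixer at (266,320), with its lever running left to right. These could be taken for the target:
- purple pot at (334,225)
- purple pot at (373,274)
- dark blue pot with a light cap at (372,238), the likely target
- white pot with a blue cap at (313,258)
- black pot at (349,203)

Next I'll take the top view and a close crop.

Run:
```python
from h import *
P={n:r.grab_frame(n) for n in("side","top")}
save(P["side"],"crop1.png",(210,180,200,190),4) if 0 else save(P["side"],"crop1.png",(210,180,200,150),4)
save(P["top"],"top0.png")
for n,p in P.items():
    for t in("cobalt_pot_center","nest"):
        print(n,t,[(np.round(d["point"],1),round(d["conf"],2),np.round(atz(p,d["point"],.025 if t[0]=="c" else .04),3)) for d in r.landmark_of(p,t)])
        print("  box",[(np.round(d["rect"]),round(d["conf"],2)) for d in r.search_frame(p,t)])
print(r.get_obs())
```

```text
side cobalt_pot_center [(array([335.1, 226.3]), 0.92, array([ 0.478, -0.252,  0.025])), (array([374.1, 275.9]), 0.8, array([ 0.363, -0.132,  0.025])), (array([371.3, 239. ]), 0.62, array([ 0.4  , -0.235,  0.025]))]
  box [(array([358., 223.,  27.,  32.]), 0.72), (array([323., 207.,  21.,  35.]), 0.56), (array([360., 254.,  26.,  39.]), 0.55)]
side nest [(array([266.9, 313.7]), 0.78, array([0.481, 0.028, 0.04 ]))]
  box [(array([216., 293., 103.,  64.]), 0.97)]
top cobalt_pot_center [(array([369.6, 226.1]), 0.8, array([ 0.482, -0.255,  0.025])), (array([313.6, 283.9]), 0.58, array([ 0.366, -0.136,  0.025])), (array([362.5, 263.4]), 0.53, array([ 0.405, -0.236,  0.025]))]
  box [(array([360., 216.,  22.,  24.]), 0.93), (array([304., 274.,  20.,  20.]), 0.71)]
top nest [(array([228.8, 230.3]), 0.78, array([0.479, 0.033, 0.04 ]))]
  box [(array([204., 199.,  56.,  64.]), 0.66)]
{'clock': 0.8, 'joints': array([ 1.04190136,  0.47697974,  0.02241066,  1.55540954, -0.01152278,
        1.10931699, -0.08310818]), 'qvel': array([-3.09556810e-04, -2.03663309e-03, -8.46576718e-04,  8.64961053e-04,
        2.51271823e-04, -1.52010445e-03, -5.73982868e-06]), 'tau': array([ 3.64262287e-04, -5.96262038e+01,  1.60711236e+00, -2.81535816e+01,
        1.26774277e-02,  1.56133301e-03, -4.33418720e-06]), 'tcp_pos': array([ 0.27573632, -0.61611975,  0.23131767]), 'orientation': array([3.07232443e+00, 6.56040820e-01, 5.11634113e-05]), 'contact_force': array([-0.24149375, -0.58235862,  0.04473792]), 'moment': array([0.02944878, 0.00444018, 0.01989043]), 'gripper_force': 0.0, 'grip_width': 0.08524422733657736}
```

View pics/top0.png

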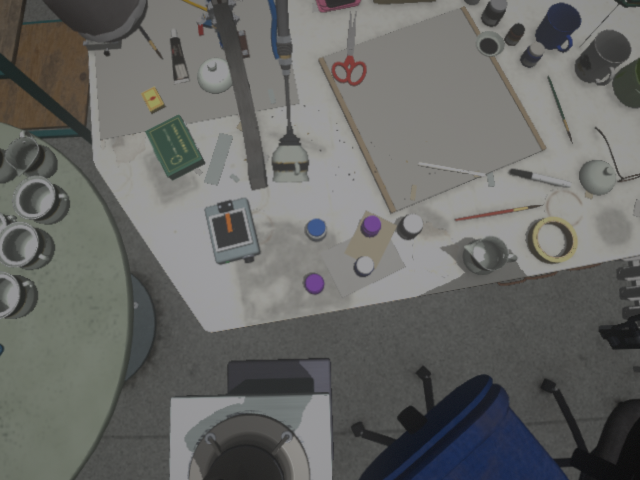

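View pics/crop1.png

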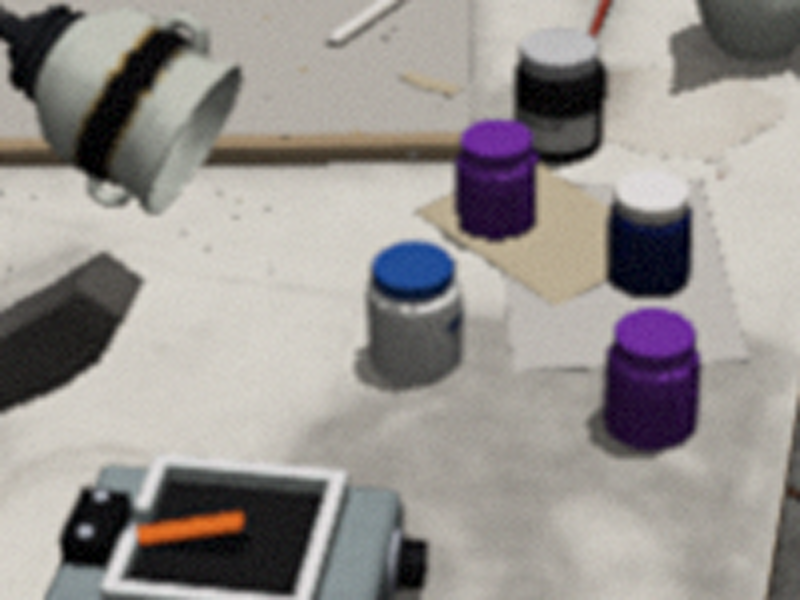

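The crop confirms the target: the cobalt pot with the white cap is the one at side (372,238) and top (364,266). Purple copies stand at top (371,225) and (314,284). The lamp and a curved arm sit beyond the mixer, at top (258,185) and (290,160). Now I'll measure precisely.

```bash
cat >> h.py <<'E'
def tri(ps,uvs):
    A=np.zeros((3,3));b=np.zeros(3)
    for p,uv in zip(ps,uvs):
        e,d=ray(p,uv);M=np.eye(3)-np.outer(d,d);A+=M;b+=M@e
    return np.linalg.solve(A,b)
E
python3 - <<'E'
from h import *
S,T=r.grab_frame("side"),r.grab_frame("top")
print("arm end",tri([S,T],[(243,255),(258,187)]),"lamp rim",tri([S,T],[(258,230),(290,182)]))
def blob(p,cond,box):
    x,y,w,h=box; m=np.zeros((480,640),np.uint8); hs=cv2.cvtColor(p["pixels"],cv2.COLOR_RGB2HSV).astype(int)
    m[y:y+h,x:x+w]=cond(hs)[y:y+h,x:x+w]
    n,l,st,c=cv2.connectedComponentsWithStats(m); i=1+np.argmax(st[1:,4]); return l==i,c[i],st[i]
# white cap of target
for p,b,n in((S,(358,220,30,18),"S"),(T,(350,254,28,24),"T")):
    m,c,st=blob(p,lambda h:((h[...,2]>(190 if n=="S" else 170))&(h[...,1]<40)).astype(np.uint8),b); print(n,"cap",c,st,atz(p,c,.05))
for p,n in((S,"S"),(T,"T")):
    m,c,st=blob(p,lambda h:((h[...,0]<18)&(h[...,1]>150)&(h[...,2]>120)).astype(np.uint8),(200,190,130,150))
    q=cv2.boxPoints(cv2.minAreaRect(np.argwhere(m)[:,::-1].astype(np.float32))); print(n,"lever",c,[np.round(atz(p,u,.048)[:2],3) for u in q])
for nm,uv in(("white",(316,229)),("black",(411,226)),("p1",(371.6,224.5)),("p2",(314,283)),("target",(364.3,266))): print(nm,atz(T,uv,.05)[:2])
for d in r.outline_of(T,"nest")[:1]:
    print("nestmask",d["conf"],d["rect"])
    q=cv2.minAreaRect(np.argwhere(d["pixels"])[:,::-1].astype(np.float32)); print(q)
save(T,"c2.png",(195,190,80,80),7); save(T,"c3.png",(300,205,130,90),6)
a,b=cv2.imread("pics/c2.png"),cv2.imread("pics/c3.png")
cv2.imwrite("pics/c4.png",cv2.resize(np.hstack([a[:540],b]),(800,None) if 0 else (800,324)))
E
```

```text
arm end [ 0.55134511 -0.03350465  0.0887575 ] lamp rim [ 0.55724184 -0.09665546  0.09534151]
S cap [372.795053   224.66077739] [358 220  30  12 283] [ 0.40125096 -0.24488499  0.05      ]Traceback (most recent call last):
  File "<stdin>", line 10, in <module>
  File "<stdin>", line 7, in blob
    return _wrapfunc(a, 'argmax', axis=axis, out=out, **kwds)
    return bound(*args, **kwds)
ValueError: attempt to get argmax of an empty sequence
```

Run:
```python
from h import *
S,T=r.grab_frame("side"),r.grab_frame("top")
def gap(a,b):
    X=tri([S,T],[a,b]); return np.round(X,3),np.round(np.linalg.norm(proj(S,X)-a),1)
print("arm end",gap((243,255),(258,187)),gap((232,262),(258,187)),"lamp",gap((258,230),(290,182)),gap((243,205),(290,160)))
print("bar bend",gap((150,275),(246,110)),gap((80,240),(235,50)))
for p,n,b in((S,"S",(200,280,130,70)),(T,"T",(200,195,65,70))):
    hs=cv2.cvtColor(p["pixels"],cv2.COLOR_RGB2HSV).astype(int); m=np.zeros((480,640),bool); x,y,w,h=b
    m[y:y+h,x:x+w]=((hs[...,0]<18)&(hs[...,1]>130)&(hs[...,2]>90))[y:y+h,x:x+w]
    a=np.argwhere(m)[:,::-1].astype(np.float32); q=cv2.boxPoints(cv2.minAreaRect(a)); print(n,"lever",a.mean(0),[np.round(atz(p,u,.048)[:2],3) for u in q])
for nm,uv in(("white",(316,229)),("black",(411,226)),("p1",(371.6,224.5)),("p2",(314,283)),("target",(364.3,266))): print(nm,atz(T,uv,.05)[:2])
for p in(S,T):
    for d in r.outline_of(p,"cobalt_pot_center"): print("pot mask",np.round(d["conf"],2),d["rect"])
save(T,"c2.png",(195,190,80,80),7); save(T,"c3.png",(335,240,60,80),7)
cv2.imwrite("pics/c4.png",cv2.resize(np.hstack([cv2.imread("pics/c2.png"),cv2.imread("pics/c3.png")]),(800,457)))
```

```text
arm end (array([ 0.551, -0.034,  0.089]), np.float64(0.9)) (array([ 0.563, -0.029,  0.073]), np.float64(3.3)) lamp (array([ 0.557, -0.097,  0.095]), np.float64(0.9)) (array([ 0.585, -0.1  ,  0.137]), np.float64(2.0))
bar bend (array([ 0.74 , -0.003,  0.024]), np.float64(7.5)) (array([0.858, 0.014, 0.08 ]), np.float64(4.8))
S lever [257.37314 311.40298] [array([0.511, 0.042]), array([0.479, 0.021]), array([0.473, 0.031]), array([0.505, 0.051])]
T lever [228.46053 222.5921 ] [array([0.511, 0.04 ]), array([0.512, 0.032]), array([0.476, 0.025]), array([0.475, 0.034])]
white [ 0.47370488 -0.14390447]
black [ 0.47392399 -0.33502746]
p1 [ 0.47946619 -0.2558139 ]
p2 [ 0.36580145 -0.13673447]
target [ 0.39612553 -0.23674679]
pot mask 0.92 [359.7, 221.7, 25.7, 34.8]
pot mask 0.86 [360.5, 254.1, 25.7, 38.3]
pot mask 0.74 [323.2, 209.5, 19.9, 31.0]
pot mask 0.86 [351.0, 256.7, 23.6, 22.1]
pot mask 0.6 [360.2, 216.4, 16.0, 25.2]
pot mask 0.58 [302.3, 274.3, 20.2, 22.5]
```

View pics/c4.png

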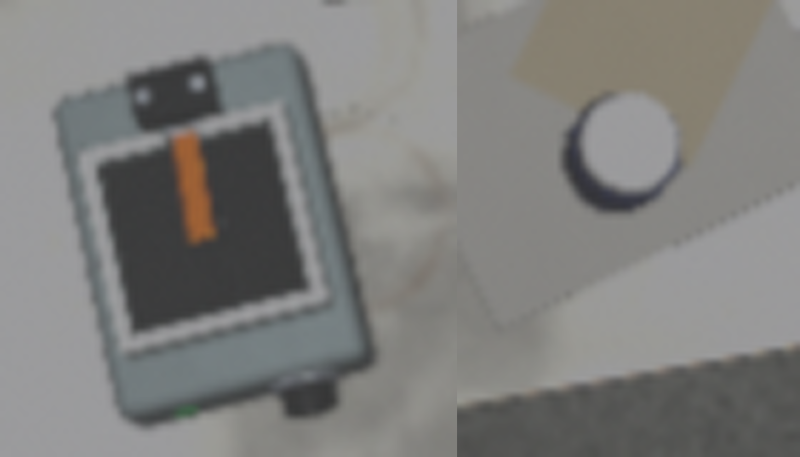

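The crop shows the nest's lip corners at top (209,217), (245,208), (253,242) and (216,251), and the pot's cap centre at (365.2,264.6).

Run:
```python
from h import *
S,T=r.grab_frame("side"),r.grab_frame("top")
C=np.array([[80,155],[288,102],[330,297],[122,352]])/5.714+[195,190]-.4
X=np.array([atz(T,c,.048) for c in C]); print(X[:,:2], "centre",X.mean(0)[:2])
print("target top",atz(T,(365.2,264.6),.05),"side cap",atz(S,(372.5,225.5),.05), "tri",tri([S,T],[(372.5,225.5),(365.2,264.6)]))
c=X.mean(0)
for z in(.04,): print("nest tri",tri([S,T],[r.landmark_of(S,"nest")[0]["point"],r.landmark_of(T,"nest")[0]["point"]]))
print("side at nest guess",proj(S,[c[0],c[1],.04]),"pot foot/top",proj(S,[.401,-.240,0]),proj(S,[.401,-.240,.05]))
o=r.get_obs();M=R.from_rotvec(o["orientation"]).as_matrix();print(M, M.T@(np.array([.401,-.24,.13])-o["tcp_pos"]))
```

```text
[[ 0.50655682  0.07329684]
 [ 0.52358236 -0.0008948 ]
 [ 0.45241152 -0.01589652]
 [ 0.43509624  0.05706667]] centre [0.47941174 0.02839305]
target top [ 0.39884422 -0.23866557  0.05      ] side cap [ 0.40092624 -0.24198432  0.05      ] tri [ 0.39917991 -0.23825499  0.05250813]Traceback (most recent call last):
  File "<stdin>", line 7, in <module>
IndexError: list index out of range
```

Request:
{"fn": "apply_moves", "kwargs": {"rows": [[0.8, -0.88, 0, 0, 0, 0], [0.8, -0.88, 0, 0, 0, 0], [0.8, -0.88, 0, 0, 0, 0], [0.8, -0.88, 0, 0, 0, 0], [0.8, -0.88, 0, 0, 0, 0]], "claw": 1, "newtons": 30}}

```text
clock: 1.88
tcp_pos: [0.3692, -0.331, 0.2316]
orientation: [3.071, 0.659, 0.001]
contact_force: [1.4, -0.9, -0.5]
grip_width: 0.0857
gripper_force: 0.0
```

Request:
{"fn": "apply_moves", "kwargs": {"rows": [[0.27, -0.294, 0.15, 0, 0, 0], [0.27, -0.294, 0.3, 0, 0, 0], [0.27, -0.294, 0.44, 0, 0, 0], [0.27, -0.294, 0.44, 0, 0, 0], [0.27, -0.294, 0.44, 0, 0, 0]]}}

```text
clock: 2.5
tcp_pos: [0.4007, -0.24, 0.1226]
orientation: [3.071, 0.654, 0.002]
contact_force: [0.1, -0.2, 0.3]
grip_width: 0.0848
gripper_force: 0.0
```

Run:
```python
from h import *
S=r.grab_frame("side"); o=r.get_obs(); print(o["tcp_pos"],o["orientation"],o["clock"],proj(S,o["tcp_pos"]))
save(S,"s2.png",(290,110,160,160),3.7)
for p in (S,r.grab_frame("top")): print([(np.round(d["point"],1),np.round(d["conf"],2)) for d in r.landmark_of(p,"cobalt_pot_center")])
```

```text
[ 0.40097789 -0.24022392  0.12291949] [3.07090841 0.6535323  0.00321417] 2.55 [373.68538917 190.85469317]
[(array([370.4, 238. ]), np.float64(0.78)), (array([334.7, 224.3]), np.float64(0.76)), (array([370.6, 271. ]), np.float64(0.75))]
[(array([312.3, 282.9]), np.float64(0.75))]
```

View pics/s2.png

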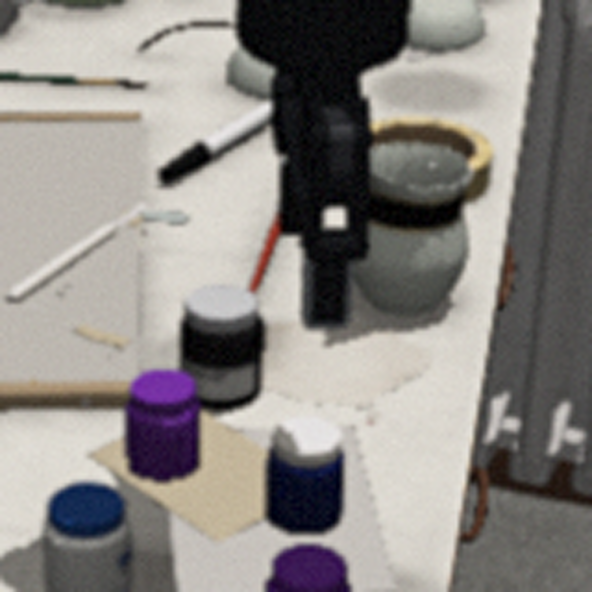

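The open gripper hangs centred over the cobalt pot: pot at side (372,238), fingertip at (378,196). Nothing is in the way, so I descend.

Request:
{"fn": "apply_moves", "kwargs": {"rows": [[0, 0, 0.2, 0, 0, 0], [0, 0, 0.35, 0, 0, 0], [0, 0, 0.43, 0, 0, 0], [0, 0, 0.43, 0, 0, 0], [0, 0, 0.43, 0, 0, 0]]}}

```text
clock: 3.32
tcp_pos: [0.4008, -0.2396, 0.0149]
orientation: [3.071, 0.655, 0.002]
contact_force: [0.3, -0.3, 0.4]
grip_width: 0.0851
gripper_force: 0.0
```

Request:
{"fn": "apply_moves", "kwargs": {"rows": [[0, 0, 0, 0, 0, 0], [0, 0, 0, 0, 0, 0], [0, 0, 0, 0, 0, 0], [0, 0, 0, 0, 0, 0], [0, 0, 0, 0, 0, 0]], "claw": 0, "newtons": 30}}

```text
clock: 3.95
tcp_pos: [0.4003, -0.2391, 0.0145]
orientation: [3.072, 0.656, 0.001]
contact_force: [-1.2, -0.1, 6.5]
grip_width: 0.0391
gripper_force: 29.5
```

Request:
{"fn": "apply_moves", "kwargs": {"rows": [[0, 0, -0.1, 0, 0, 0], [0, 0, -0.25, 0, 0, 0], [0, 0, -0.4, 0, 0, 0], [0, 0, -0.48, 0, 0, 0], [0, 0, -0.48, 0, 0, 0]]}}

```text
clock: 4.58
tcp_pos: [0.4009, -0.2394, 0.1351]
orientation: [3.07, 0.655, 0.004]
contact_force: [-0.2, -0.3, -1.1]
grip_width: 0.0389
gripper_force: 30.8
```

Request:
{"fn": "apply_moves", "kwargs": {"rows": [[0.15, -0.17, 0, 0, 0, 0], [0.32, -0.37, 0, 0, 0, 0], [0.5, -0.58, 0, 0, 0, 0], [0.64, -0.75, 0, 0, 0, 0], [0.729, -0.85, 0, 0, 0, 0]]}}

```text
clock: 5.2
tcp_pos: [0.4792, 0.033, 0.1326]
orientation: [-3.07, -0.662, 0.002]
contact_force: [0.6, -0.5, -0.9]
grip_width: 0.039
gripper_force: 30.8
```

Request:
{"fn": "apply_moves", "kwargs": {"rows": [[0, 0, 0, 0, 0, 0], [0, 0, 0, 0, 0, 0]]}}

```text
clock: 5.45
tcp_pos: [0.4785, 0.0287, 0.1326]
orientation: [3.072, 0.656, -0.004]
contact_force: [-0.5, 0.3, -1.8]
grip_width: 0.039
gripper_force: 30.8
```

Run:
```python
from h import *
S=r.grab_frame("side"); o=r.get_obs(); print(o["tcp_pos"],o["orientation"],o["clock"],o["contact_force"],o["grip_width"])
M=R.from_rotvec(o["orientation"]).as_matrix(); print((M.T@(np.array([.480,.029,.1])-o["tcp_pos"])/.25).round(3))
foot=o["tcp_pos"]-[0,0,.015]; print("foot px",proj(S,foot),"top",proj(S,foot+[0,0,.05]))
save(S,"s3.png",(190,180,150,180),3.3)
T=r.grab_frame("top")
for p in (S,T): print([(np.round(d["point"],1),np.round(d["conf"],2)) for d in r.landmark_of(p,"cobalt_pot_center")])
```

```text
[0.47861761 0.02810788 0.13282074] [ 3.07246761  0.65380365 -0.00345892] 5.5 [-1.09835236 -0.69504491 -0.3986111 ] 0.03903987036126048
[ 0.007 -0.001  0.131]
foot px [263.84625685 272.93791266] top [260.63430396 243.5556852 ]
[(array([374.8, 272.8]), np.float64(0.95)), (array([332.1, 225.1]), np.float64(0.87)), (array([262.4, 256.9]), np.float64(0.56))]
[(array([311.8, 285.1]), np.float64(0.9)), (array([218.5, 217. ]), np.float64(0.83)), (array([371.1, 227.1]), np.float64(0.61))]
```

View pics/s3.png

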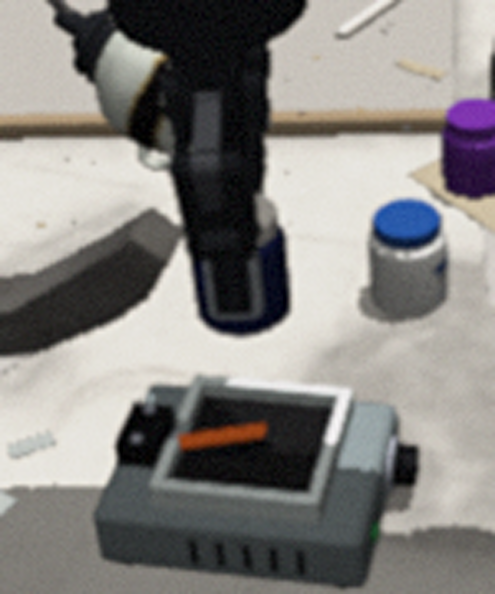

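The pot is held upright over the nest: its foot is at side (263,275) and the nest centre at (267,313), matching the projection. Descending, slowly near the floor.

Request:
{"fn": "apply_moves", "kwargs": {"rows": [[0.007, 0, 0.1, 0, 0, 0], [0.007, 0, 0.2, 0, 0, 0], [0.007, 0, 0.26, 0, 0, 0], [0.007, 0, 0.28, 0, 0, 0], [0.007, 0, 0.28, 0, 0, 0]]}}

```text
clock: 6.28
tcp_pos: [0.4814, 0.03, 0.064]
orientation: [3.072, 0.656, 0.0]
contact_force: [-0.1, -0.0, -0.1]
grip_width: 0.0393
gripper_force: 30.8
```

Request:
{"fn": "apply_moves", "kwargs": {"rows": [[0, 0, 0.01, 0, 0, 0], [0, 0, 0.02, 0, 0, 0], [0, 0, 0.02, 0, 0, 0]]}}

```text
clock: 6.65
tcp_pos: [0.4812, 0.0302, 0.0589]
orientation: [3.072, 0.656, 0.0]
contact_force: [0.0, 0.7, -0.6]
grip_width: 0.039
gripper_force: 30.8
```

Request:
{"fn": "apply_moves", "kwargs": {"rows": [[0, 0, 0.004, 0, 0, 0], [0, 0, 0.008, 0, 0, 0], [0, 0, 0.012, 0, 0, 0], [0, 0, 0.012, 0, 0, 0]]}}

```text
clock: 7.15
tcp_pos: [0.4811, 0.0301, 0.0557]
orientation: [3.072, 0.656, -0.0]
contact_force: [0.1, 0.3, -0.9]
grip_width: 0.039
gripper_force: 30.8
```

Request:
{"fn": "apply_moves", "kwargs": {"rows": [[0, 0, 0.004, 0, 0, 0], [0, 0, 0.008, 0, 0, 0], [0, 0, 0.008, 0, 0, 0]]}}

```text
clock: 7.52
tcp_pos: [0.4813, 0.0302, 0.0545]
orientation: [3.072, 0.656, 0.0]
contact_force: [-3.6, -0.5, 9.0]
grip_width: 0.0388
gripper_force: 32.0
```

Contact at TCP z 0.0545 with 9 N, exactly the height expected for the nest floor. Releasing.

Request:
{"fn": "apply_moves", "kwargs": {"rows": [[0, 0, 0, 0, 0, 0], [0, 0, 0, 0, 0, 0], [0, 0, 0, 0, 0, 0], [0, 0, 0, 0, 0, 0], [0, 0, 0, 0, 0, 0]], "claw": 1}}

```text
clock: 8.15
tcp_pos: [0.4812, 0.0302, 0.0538]
orientation: [3.072, 0.656, 0.0]
contact_force: [-0.3, 0.5, 0.4]
grip_width: 0.0859
gripper_force: 0.0
```

Request:
{"fn": "apply_moves", "kwargs": {"rows": [[0, 0, -0.1, 0, 0, 0], [0, 0, -0.25, 0, 0, 0], [0, 0, -0.4, 0, 0, 0], [0, 0, -0.5, 0, 0, 0], [0, 0, -0.5, 0, 0, 0]]}}

```text
clock: 8.78
tcp_pos: [0.4825, 0.0303, 0.1806]
orientation: [3.072, 0.656, 0.006]
contact_force: [-0.1, 0.2, -0.8]
grip_width: 0.0854
gripper_force: 0.0
```

Run:
```python
from h import *
S=r.grab_frame("side"); o=r.get_obs(); print(o["tcp_pos"],o["clock"],o["contact_force"],o["grip_width"])
for x in([.48,.029,.065],[.48,.029,.09],[.48,.029,.04]): print(proj(S,x))
print([(np.round(d["point"],1),np.round(d["conf"],2)) for d in r.landmark_of(S,"cobalt_pot_center")])
save(S,"s4.png",(200,210,200,150),4)
```

```text
[0.48149805 0.03011428 0.17921282] 8.825 [-1.88150661 -0.55267323 -0.49067078] 0.08535875701885345
[265.87444554 301.60766846]
[264.38978757 288.41913464]
[267.30721146 314.27377491]
[(array([263.1, 302.3]), np.float64(0.96)), (array([337.8, 226.6]), np.float64(0.89)), (array([370.7, 275. ]), np.float64(0.65))]
```

View pics/s4.png

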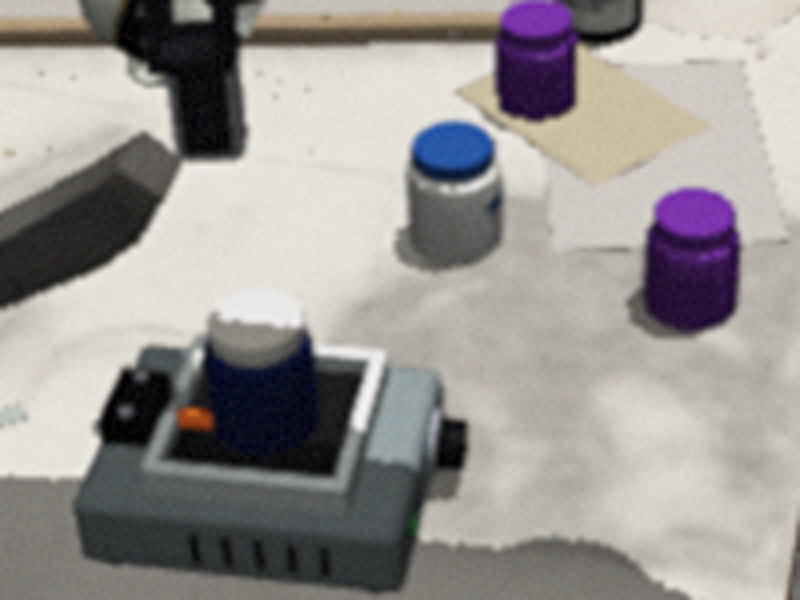

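The pot stands upright inside the lip: cap at side (264,289), where the projection puts (264.4,288.4). The lever is pressed down beneath it, the other pots haven't moved, and the gripper is clear above. Handing in.

```bash
python3 -c "
from bench import r
print(r.hand_in())"
```

```text
the job is handed in; nothing more can be done
None
```

The cobalt pot stands upright in the mixer's nest on the orange lever, the gripper is clear and the other pots are where they were; I handed the job in at about 8.8 s of the 29 s allowed, and no verdict came back.

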